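Sweep the leek rounds off the board into the scrap tray

ROBOT

A 6-joint arm with a two-finger parallel gripper is mounted at the origin on the work surface. World frame = base frame: x ahead of the robot, y to its left, z up, the work surface at z = 0. Lengths are in m, angles in rad, forces in N, time in s.
With the tool pointing down it reaches from about 0.375 to 0.975 m from the base axis. Payload 3.8 kg.
Tool frame: the origin (TCP) lies where the fingers leave the gripper's body, on its centre line; the fingertips stand 64 mm ahead of it and the grasp point (between the pads) lies 45 mm ahead of it; z points along the fingers, y is the line along which they close (so a half turn about z gives the same grasp; the last joint's range is limited). The gripper opens to 88 mm and grips with 3 to 60 N. Pads are 18 mm wide; open, the fingers measure 123 mm over their backs; the gripper's body (75 mm by 187 mm) begins 45 mm behind the grasp point.
Start: joints at [1.119, 0.264, 1.604, -0, 1.274, -0.037], TCP at [0.272, 0.618, 0.303] pointing down, gripper open.
Joint ranges: [-2.63, 2.63], [-0.94, 2.18], [0.31, 2.57], [-1.31, 4.45], [0, 2.66], [-2.55, 2.55]. Speed limits (rad/s): [2.57, 2.57, 3.14, 3.14, 3.14, 3.14].

INTERFACE

Orientations are given as a unit quaternion [w, x, y, z].
In Python, from station import arm gives the robot as it stands. Calls block until the motion is done:
- arm.move_pose(position, orientation): joint-space move of the TCP to a pose.
- arm.move_straight(position, rot=None, speed=0.15): straight line of the TCP; rot=None keeps the orientation; speed is the mean speed in m/s.
- arm.goto_joints(angles): joint-space move.
- arm.gripper_to(opening, f_grip=None): opening from 0.0 (shut) to 1.0 (fully open); f_grip is the grip in N (None keeps the last); returns when the fingers have stopped.
- arm.pause(seconds).
- arm.ik(position, orientation): joint angles nearest the present ones, or None.
- arm.observe(): the state.
- arm.read_camera(name): name is "scene" or "top" or "wrist"; returns the picture (420x560x3 uint8, red, green, blue); there is no depth.
- arm.camera_model(name): a dict with "fx", "fy", "cx", "cy" (pixels), "D" ([k1, k2, p1, p2, k3] as OpenCV has them; the pictures are not rectified), "camera_from_world" (4x4, takes a point from world to camera coordinates). Camera axes: x right, y down, z forward; pixel columns grow to the right and rows downward; lengths in m; the calibration is good to about 2 mm. A picture is of the moment at which its call begins: read the wrist's pose just before it. camera_model takes no time and is no camera call; for the wrist camera it gives the pose at the moment of the call.
A pose or a line that the arm cannot do raises arm.Unreachable and nothing moves.
- arm.close_job(): hands the job in; it is judged then, once.
The state is a dict: "clock": time; "joint_positions": joint angles; "dq": joint speeds; "joint_torque": joint torques, N m; "ee_pos": TCP position; "eef_rot": TCP orientation; "ft_force": force on the tool from outside, world axes, zero at the start; "moment": the same for the moment, N m; "grip_width": opening from 0.0 (shut) to 1.0 (fully open); "finger_force": force on a finger pad.
Only numpy, scipy, OpenCV 4.12 (cv2) and the standard library are available. Lean on these libraries where they do the work, as an engineer would, in place of code of your own. Each camera call takes 0.05 s, during which the arm holds its last target. There are 200 camera calls.

TASK

Clear the leek scraps: with the fingertips, sweep the three leek rounds along the chopping board and off its edge into the open steel scrap tray beside it, without picking any of them up. Leave the onion half and the salt pot where they are on the board.

Things in the scene. Friction and masses are not known exactly. Their poses are not given: they have to be found in the camera images.
- board: Chopping board, a block of patchworked brown end-grain wood, fixed to the counter: 280 (x) x 300 (y) x 40 mm thick. Origin: centre of its underside, on the counter; its top is 40 mm above the counter. x runs away from the robot, y to the left; the tray stands against one of its two y edges, the lidded box against the other.
- tray: Open straight-walled steel scrap tray, fixed, 240 (x) x 130 (y) x 38 mm high over all, walls 3 mm, floor about 3 mm, empty. Its 240 mm side runs along the left or the right edge of the board (2 mm gap), its rim 2 mm below the board's top. Origin: centre of its underside, on the counter; axes parallel to the board's.
- lidded_box: Closed steel box, fixed, of the tray's outer size but with a flat lid (top at 38 mm) and a small black knob (24 mm across, 14 mm high), along the other edge of the board. Origin: centre of its underside.
- onion_half: Half a peeled onion lying on its cut face on the board: a pale dome 64 mm across, 33 mm high, about 90 g, loose. Origin: centre of its underside.
- salt_pot: White upright cylindrical salt pot with a steel top standing on the board: 44 mm across, 70 mm high, about 200 g, loose. Origin: centre of its underside.
- leek0_center (a point): One of three loose leek rounds: a short pale-green disc with rings on its faces, 36 mm across and 20 mm high, 18 to 35 g, lying flat on the board; it slides when pushed low. This point is its centre, 10 mm above its underside.
- leek1_center (a point): One of three loose leek rounds: a short pale-green disc with rings on its faces, 36 mm across and 20 mm high, 18 to 35 g, lying flat on the board; it slides when pushed low. This point is its centre, 10 mm above its underside.
- leek2_center (a point): One of three loose leek rounds: a short pale-green disc with rings on its faces, 36 mm across and 20 mm high, 18 to 35 g, lying flat on the board; it slides when pushed low. This point is its centre, 10 mm above its underside.
- leek0: The same leek round, origin at the centre of its underside (z up along its axis).
- leek1: The same leek round, origin at the centre of its underside (z up along its axis).
- leek2: The same leek round, origin at the centre of its underside (z up along its axis).

How it is judged:
By the outcome, as a careful person would: the job done as asked, in the order asked, and still so for the second after the job is handed in, with the robot touching nothing.
It also fails if it takes over 58 s, if anything falls off the work surface, if the arm or the gripper's body presses on something with over 40 N, if the wrist force passes 120 N, or if a joint passes its speed limit or range.

## Working session

There is one attempt and no reset: what is moved stays moved. The work goes in short steps, each a Python script; the robot and the scene stay as the last script left them, time stands still between calls to the robot, and variables do not carry over. Pictures are saved under pics/ and viewed, at most 10 in all, crops included, and the job is handed in when it is done.

```bash
mkdir -p pics; python3 - <<'E'
from station import arm
import cv2
for n in("top","scene"):
    cv2.imwrite(f"pics/{n}0.png",arm.read_camera(n)[:,:,::-1])
    m=arm.camera_model(n);print(n,m)
print(arm.observe())
E
```

```text
top {'fx': 428.7435251008206, 'fy': 428.7435251008206, 'cx': 280.3308842642356, 'cy': 218.85403568881662, 'D': array([-0.08544331,  0.        ,  0.        ,  0.        ,  0.        ]), 'camera_from_world': array([[ 0.02138573, -0.99953765, -0.02161342,  0.02588043],
       [-0.98886424, -0.01796289, -0.14773233,  0.56380547],
       [ 0.14727579,  0.0245321 , -0.98879119,  0.62314119],
       [ 0.        ,  0.        ,  0.        ,  1.        ]])}
scene {'fx': 403.79866623385044, 'fy': 403.79866623385044, 'cx': 281.1130150707103, 'cy': 208.79026223776188, 'D': array([-0.03508626,  0.        ,  0.        ,  0.        ,  0.        ]), 'camera_from_world': array([[ 0.28393555,  0.95859324,  0.0219    , -0.17156928],
       [ 0.52438142, -0.1361191 , -0.840533  , -0.25982321],
       [-0.80274824,  0.25014115, -0.54131753,  1.31375633],
       [ 0.        ,  0.        ,  0.        ,  1.        ]])}
{'clock': 0.1, 'joint_positions': array([ 1.11909259e+00,  2.64661522e-01,  1.60520676e+00, -2.67521821e-06,
        1.27372032e+00, -3.69475377e-02]), 'dq': array([-0.0009587 , -0.00028642, -0.00211889, -0.00099436, -0.00157546,
       -0.00159798]), 'joint_torque': array([ 1.02080405e-03, -5.03615355e+01, -3.58072972e+01,  7.31158094e-02,
        2.33236182e-02, -3.07642244e-05]), 'ee_pos': array([0.27181271, 0.61729914, 0.30153994]), 'eef_rot': array([-2.40171048e-04,  2.05894401e-01,  9.78573707e-01, -9.68643134e-04]), 'ft_force': array([ 0.33191138, -0.4200743 , -0.25851176]), 'moment': array([-0.01007853, -0.04994826, -0.00720876]), 'finger_force': 0.0, 'grip_width': 1.0006550498562523}
```

View pics/top0.png

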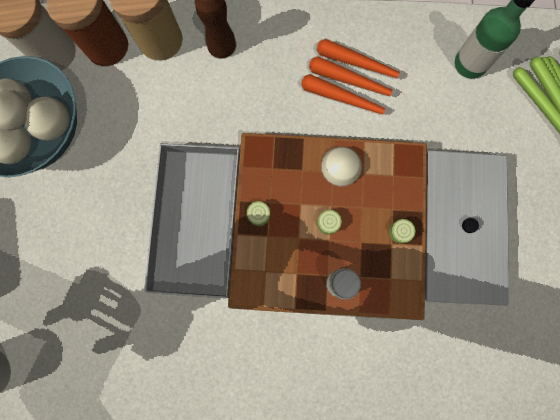

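View pics/scene0.png

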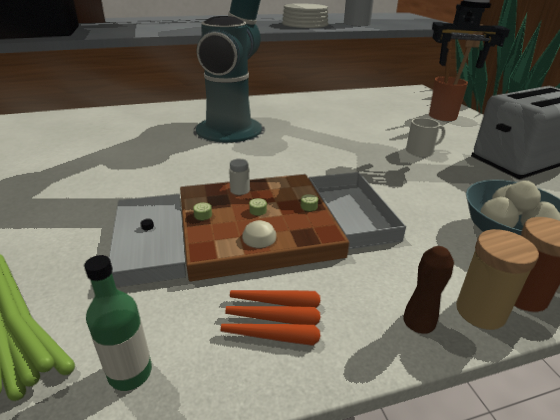

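The top view shows the tray on the left (+y) of the board. The leeks are near (258,212), (329,221) and (403,231), the onion is at (342,166), and the salt pot's top is at (345,283). Board corners are about (241,133), (427,142), (424,319), (228,306).

```bash
cat > h.py <<'E'
import cv2,numpy as np
def px2w(m,uv,z):
    K=np.array([[m['fx'],0,m['cx']],[0,m['fy'],m['cy']],[0,0,1]])
    p=cv2.undistortPoints(np.float64(uv).reshape(-1,1,2),K,np.array(m['D'])).reshape(-1,2)
    T=np.linalg.inv(m['camera_from_world']);o=T[:3,3]
    d=np.c_[p,np.ones(len(p))]@T[:3,:3].T
    return o+d*((z-o[2])/d[:,2])[:,None]
def leeks(img,m,z=0.058):
    hsv=cv2.cvtColor(img,cv2.COLOR_RGB2HSV)
    k=cv2.inRange(hsv,(28,50,70),(50,255,255))
    k=cv2.morphologyEx(k,cv2.MORPH_CLOSE,np.ones((5,5)))
    n,_,s,c=cv2.connectedComponentsWithStats(k)
    i=[j for j in range(1,n) if 150<s[j,4]<1500 and 140<c[j,0]<430 and 130<c[j,1]<320]
    return c[i],s[i],px2w(m,c[i],z) if i else None
E
python3 - <<'E'
from station import arm
from h import *
np.set_printoptions(precision=4,suppress=True)
m=arm.camera_model("top");print(leeks(cv2.imread("pics/top0.png")[:,:,::-1],m))
print("board",px2w(m,[(241,133),(427,142),(424,319),(228,306)],.04))
print("onion",px2w(m,[(342,166),(322,166),(362,166),(342,147),(342,186)],.045),"salt",px2w(m,[(345,283),(329,283),(361,283)],.11))
s=arm.camera_model("scene");print("scene leeks",px2w(s,[(202,208),(258,203),(309,199)],.06),"salt base",px2w(s,[(240,192)],.04))
print("tray corners",px2w(m,[(163,144),(238,146),(147,293),(228,297)],.038))
for y in(-.15,.15):
  for q in([0,1,0,0],[0,.70711,.70711,0],[0,.70711,-.70711,0]): print(y,q,arm.ik([.5,y,.12],q))
E
```

```text
(array([[258.0452, 212.6403],
       [328.9134, 221.5281],
       [401.879 , 230.8254]]), array([[246, 201,  24,  24, 442],
       [317, 210,  25,  24, 462],
       [389, 219,  27,  24, 504]], dtype=int32), array([[ 0.5698,  0.0707,  0.058 ],
       [ 0.5581, -0.0369,  0.058 ],
       [ 0.5459, -0.1472,  0.058 ]]))
board [[ 0.7025  0.1036  0.04  ]
 [ 0.6928 -0.1962  0.04  ]
 [ 0.4141 -0.1839  0.04  ]
 [ 0.428   0.1139  0.04  ]]
onion [[ 0.6486 -0.0583  0.045 ]
 [ 0.6481 -0.0268  0.045 ]
 [ 0.6492 -0.0898  0.045 ]
 [ 0.6798 -0.0584  0.045 ]
 [ 0.6164 -0.0582  0.045 ]] salt [[ 0.4664 -0.0546  0.11  ]
 [ 0.466  -0.0328  0.11  ]
 [ 0.4667 -0.0765  0.11  ]]
scene leeks [[ 0.5499 -0.1495  0.06  ]
 [ 0.5595 -0.0372  0.06  ]
 [ 0.5707  0.0691  0.06  ]] salt base [[ 0.4735 -0.0576  0.04  ]]
tray corners [[0.6836 0.2309 0.038 ]
 [0.6812 0.1079 0.038 ]
 [0.4439 0.2412 0.038 ]
 [0.4415 0.1146 0.038 ]]
-0.15 [0, 1, 0, 0] [-0.3392  0.1664  2.0921 -0.      0.8832  1.2316]
-0.15 [0, 0.70711, 0.70711, 0] [-0.3392  0.1664  2.0921 -0.      0.8832 -0.3392]
-0.15 [0, 0.70711, -0.70711, 0] None
0.15 [0, 1, 0, 0] [ 0.2437  0.1664  2.0921 -0.      0.8832  1.8145]
0.15 [0, 0.70711, 0.70711, 0] [ 0.2437  0.1664  2.0921 -0.      0.8832  0.2437]
0.15 [0, 0.70711, -0.70711, 0] None
```

Both cameras agree to about 4 mm, and the sizes check out: board 300 mm, onion 64 mm, pot 44 mm. I'll use the fingers as a 20 mm fork so each disc nests between them. The gripper will be tilted 7° so its body clears the salt pot. The leek nearest the tray goes first.

```bash
cat >> h.py <<'E'
from scipy.spatial.transform import Rotation as Ro
def pose(tip,f,tilt=np.radians(7)):
    """fork pose: tip mid-point xyz, pushing along unit xy direction f; -x side of the body raised"""
    lat=np.array([f[1],-f[0],0]);up=np.array([0,0,1.])
    y=lat*np.cos(tilt)-up*np.sin(tilt);z=-(up*np.cos(tilt)+lat*np.sin(tilt))
    R=np.c_[np.cross(y,z),y,z]
    return np.array(tip)-.064*z, Ro.from_matrix(R).as_quat(scalar_first=True)
def sweep(arm,a,b,zt=.0465,speed=.06):
    a,b=np.array(a),np.array(b);f=(b-a)/np.linalg.norm(b-a)
    s,e=a-.033*f,b-.024*f          # leek centre leads the fork centre by 24 mm
    P=lambda p,z:pose([*p,z],f)
    arm.move_pose(*P(s,.15)); arm.move_straight(P(s,zt)[0],speed=.1)
    arm.move_straight(P(e,zt)[0],speed=speed)
    F=arm.observe()['ft_force']; arm.move_straight(P(e,.15)[0],speed=.15)
    print("end force",F,"clock",arm.observe()['clock'])
E
python3 - <<'E'
from station import arm
from h import *
np.set_printoptions(precision=4,suppress=True)
arm.gripper_to(20/88)
sweep(arm,(.570,.0705),(.600,.147))
arm.move_pose(*pose([.5,.30,.2],np.array([0,1.])))
i=arm.read_camera("top");cv2.imwrite("pics/top1.png",i[:,:,::-1]);print(leeks(i,arm.camera_model("top")))
E
```

```text
end force [ 0.0212  0.2893 -0.4381] clock 7.2
(array([[202.8918, 204.1755],
       [328.9266, 221.5054],
       [401.9246, 230.8373]]), array([[192, 193,  23,  23, 416],
       [317, 210,  25,  24, 463],
       [389, 219,  27,  24, 504]], dtype=int32), array([[ 0.5814,  0.1558,  0.058 ],
       [ 0.5581, -0.0369,  0.058 ],
       [ 0.5459, -0.1473,  0.058 ]]))
```

View pics/top1.png

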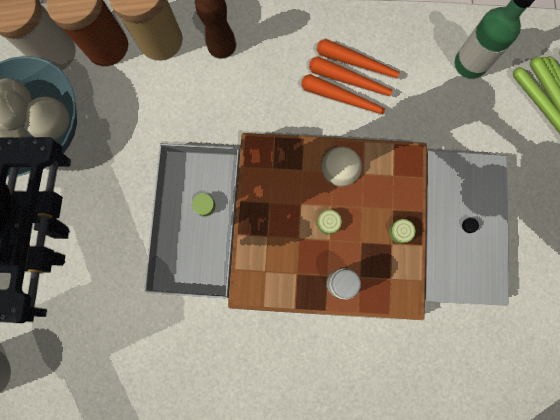

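The first leek lies in the tray at (203,204). The others are unmoved at (329,221) and (402,231), and the onion and pot haven't moved. Next are leek 1 and then leek 2, each to its own lane further toward −x.

```bash
python3 - <<'E'
from station import arm
from h import *
np.set_printoptions(precision=4,suppress=True)
sweep(arm,(.558,-.037),(.545,.147))
arm.move_pose(*pose([.5,.30,.2],np.array([0,1.])))
i=arm.read_camera("top");cv2.imwrite("pics/top2.png",i[:,:,::-1]);print(leeks(i,arm.camera_model("top")))
E
```

```text
end force [ 0.1255 -0.0799  0.1949] clock 14.8917
(array([[202.0207, 216.2765],
       [401.8986, 230.8091]]), array([[190, 193,  25,  47, 868],
       [389, 219,  27,  24, 503]], dtype=int32), array([[ 0.5626,  0.1563,  0.058 ],
       [ 0.5459, -0.1473,  0.058 ]]))
```

View pics/top2.png

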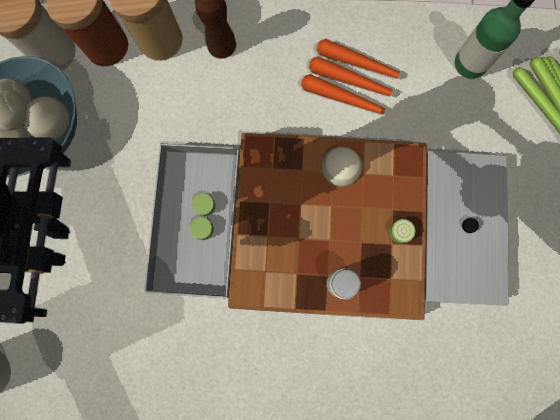

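Two leeks are lying in the tray at (203,204) and (201,228), and everything else is in place. Leek 2 goes straight past the pot and then bends toward −x to land clear of the others.

```bash
python3 - <<'E'
from station import arm
from h import *
np.set_printoptions(precision=4,suppress=True)
f=np.array([-np.sin(.1),np.cos(.1)])
P=lambda x,y,z:pose([*(np.array([x,y])-.024*f),z],f)
arm.move_pose(*P(.5468,-.156,.15)); arm.move_straight(P(.5468,-.156,.0465)[0],speed=.1)
for x,y in((.546,.0),(.505,.149)): arm.move_straight(P(x,y,.0465)[0],speed=.06)
print(arm.observe()['ft_force']); arm.move_straight(P(.505,.149,.15)[0])
arm.move_pose(*pose([.5,.30,.2],np.array([0,1.])))
i=arm.read_camera("top");cv2.imwrite("pics/top3.png",i[:,:,::-1]);print(leeks(i,arm.camera_model("top")),arm.observe()['clock'])
E
```

```text
[ 1.0573 -0.5504  0.1124]
(array([[200.6305, 227.3393]]), array([[ 187,  193,   28,   69, 1291]], dtype=int32), array([[0.5456, 0.1576, 0.058 ]])) 25.8
```

View pics/top3.png

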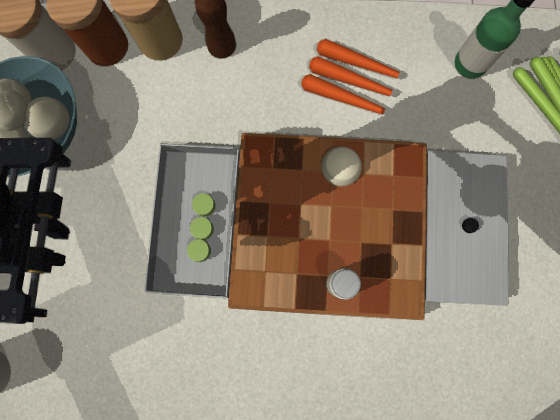

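All three leeks are in the tray, at (203,204), (201,228) and (198,250). The onion (342,166) and pot (345,283) are where they started, and the arm is clear.

```bash
python3 -c "
from station import arm
print(arm.close_job())"
```

```text
the job is handed in; nothing more can be done
None
```

I swept all three leek rounds off the board into the scrap tray without lifting any, the onion half and salt pot stayed in place, and I handed the job in at about 26 s; the verdict was not shown.

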